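# Empty the sorting shaker through its wide mouth

### The arm

A 7-joint arm with a two-finger parallel gripper is mounted at the origin on a cart in front of the work surface, level with it; the furniture and walls round the work are solid. World frame = base frame: x ahead of the robot, y to its left, z up, the work surface at z = 0. Lengths are in m, angles in rad, forces in N, time in s.
With the tool pointing down it reaches from about 0.4 to 0.85 m from the base axis. Payload 10.4 kg.
Tool frame: the origin (TCP) lies midway between the tips of the shut fingers; the grasp point (between the pads) lies 19 mm behind it; z points along the fingers, y is the line along which they close (so a half turn about z gives the same grasp; the last joint's range is limited). The gripper opens to 85 mm and grips with 20 to 120 N. Pads are 22 mm wide; open, the fingers measure 114 mm over their backs; the gripper's body (76 mm by 85 mm) begins 54 mm behind the grasp point. The pads swing forward as they close: fully open they stand 13 mm farther back than shut.
Start: joints at [-1.329, 0.332, -0.065, 1.46, 0.022, 1.35, -0.088], TCP at [0.164, 0.603, 0.231] pointing down, gripper open.
Joint ranges: [-2.6, 2.6], [-0.5, 2.12], [-1.47, 1.34], [0.16, 2.42], [-1.27, 4.41], [0.06, 2.06], [-2.6, 2.6]. Speed limits (rad/s): [2.22, 2.22, 2.79, 2.79, 3.14, 3.14, 3.14].

### API

Orientations are given as a unit quaternion [x, y, z, w].
In Python, from workcell import get_obs, camera, camera_params, hand_in gives the robot as it stands.
- The arm moves only by the tool carry_out, never from a script. Its argument "commands" is a list that holds one entry, the list of rows, each a list of 6 numbers: the shift along the tool's x, y, z in units of 40 mm (1.0 is 40 mm), then the turn, a rotation vector about the tool's x, y, z in units of 6 degrees (1.0 is 6 degrees). In form: [[[x, y, z, ax, ay, az], ...]]. A call has 1 to 20 rows; each row shifts and turns the commanded pose from where the row before left it, along the tool's axes as they then stand; what a row does not reach is not made up. A row lasts 1/12 s, in which the tool goes at most 41.7 mm and 7.16 degrees, less where a joint would pass 70% of its speed; a pose out of reach is approached as far as the arm can. A call is refused whole if a number of a shift passes 1 or a number of a turn 1, either way. A call with a gripper value outside its range is refused whole. "hand" is the closure, from -1 (fully open) to 1 (shut), set as the call begins (left out, the last holds). The fingers move at their own pace and stop on an object; "force" is the grip in N (left out, the last holds). Time passes only in rows, so rows that do not move let the fingers close. It gives the time, the measured TCP pose, the force, the opening and the grip force at its end, in the units of the state.
- get_obs(): the state, without advancing time (a new reading comes with each control period).
- camera(name): name is "scene" or "top"; returns the picture (400x640x3 uint8, red, green, blue); there is no depth.
- camera_params(name): a dict with "mtx" (3x3 intrinsics, pixels), "R" (3x3) and "t" (3): a world point X has camera coordinates R X + t. Camera axes: x right, y down, z forward; pixel columns grow to the right and rows downward; lengths in m; the calibration is good to about 2 mm. A picture is of the moment at which its call begins. camera_params takes no time and is no camera call.
- hand_in(): hands the job in; it is judged then, once.
The state is a dict: "clock": time; "joint_pos": joint angles; "joint_velocities": joint speeds; "tau": joint torques, N m; "position": TCP position; "ee_rot": TCP orientation; "ft_force": force on the tool from outside, world axes, zero at the start; "torque": the same for the moment, N m; "grip_width": opening from 0.0 (shut) to 1.0 (fully open); "grasp_force": force on a finger pad.
Only numpy, scipy, OpenCV 4.12 (cv2) and the standard library are available. Lean on these libraries where they do the work, as an engineer would, in place of code of your own. Each camera call takes 0.05 s, during which the arm holds its last target. There are 200 camera calls.

### The job

Two shakers stand upside down, each on its perforated cap in the middle of a catch dish. The one with the orange collar still holds two green balls too big for the holes: unscrew it from its cap (counter-clockwise seen from above) and lift it off, so that both balls pour out of its wide mouth into the dish. Then stand the empty shaker, mouth down, on the bare worktop beside the dish and let go.

Things in the scene. Friction and masses are not known exactly. Their poses are not given: they have to be found in the camera images.
- shaker: Clear shaker with orange collar, upside down. Origin: centre of its mouth (lower end), 8 mm above the worktop on the cap; z up. Collar 80 mm wide to 20 mm height, shoulder to 34, then a round body 56 mm wide to the flat end at 116 mm: grip it 90 mm above the origin, any yaw. Turned 0.7 to 2.2 rad counter-clockwise (light friction, no rise) it is free to lift; clockwise is a stop. 140 g.
- dish: Aluminium catch dish, fixed, 120 mm wide, rim 24 mm high; orange perforated cap fixed in the middle, a cone 60 mm wide, 32 mm high. Origin: centre of underside, on the worktop; z up. Carry the shaker off with its mouth 60 mm or more above the worktop. To its left (+y) the worktop is bare: nothing within 55 mm of the spot x = 0.51 m, y = dish's y + 0.12 m (base frame).
- ball_1_center (a point): Centre of the first green ball, 15 mm wide, 15 g, loose inside the shaker on the cone of the cap; it rolls off into the dish when the shaker is lifted 20 mm or more. The other shaker, with blue collar and cap, holds no balls.
- ball_2_center (a point): Centre of the second green ball, the same as the first.

How it is judged:
At the end, for the whole second after the job is handed in: The shaker with the orange collar stands upright on its mouth on the worktop (height within -4 to +6 mm, tilt under 0.1 rad), at rest, beside the dish (centres more than 98 mm apart); both green balls lie in the dish (centres within 60 mm of its centre and under 22 mm high) (height (world z) of shaker between -0.004 and 0.006 m and angle between shaker's own z axis and vertical below 0.1 rad and horizontal distance between shaker and dish above 0.098 m and linear speed of shaker below 0.02 m/s and horizontal distance between each of ball_1_center, ball_2_center and dish below 0.06 m and height (world z) of each of ball_1_center, ball_2_center below 0.022 m); the robot touches nothing.
It also fails if it takes over 38 s, if anything falls off the work surface, if the arm or the gripper's body presses on something with over 40 N, if the wrist force passes 120 N, or if a joint passes its speed limit or range.

## Working session

There is one attempt and no reset: what is moved stays moved. The work goes in short steps, Python scripts to look and compute and a tool call to move; the robot and the scene stay as the last step left them, time stands still between calls to the robot, and variables do not carry over. Pictures are saved under pics/ and viewed, at most 10 in all, crops included, and the job is handed in when it is done.

Besides the shell and the picture viewer there is one more tool, called by a JSON object that holds its "api" and its "payload". carry_out: Moves the arm, as the interface text tells. Its arguments: {"type":"object","properties":{"commands":{"type":"array"},"hand":{"type":"number"},"force":{"type":"number"}},"required":["commands"]}

```bash
mkdir -p pics
python3 - <<'E'
from workcell import *
import cv2
o=get_obs();print({k:o[k] for k in("clock","position","ee_rot","grip_width","joint_pos")})
for n in("scene","top"):
    cv2.imwrite(f"pics/{n}0.png",camera(n)[:,:,::-1]);print(n,camera_params(n))
E
```

```text
{'clock': 0.0, 'position': array([0.16346518, 0.60285   , 0.23048234]), 'ee_rot': array([ 1.31994940e-01,  9.91250117e-01, -7.33799778e-04, -5.77454849e-05]), 'grip_width': 1.0039772163891505, 'joint_pos': array([-1.32862011,  0.33291291, -0.0647058 ,  1.46095805,  0.02161379,
        1.34988993, -0.08851623])}
scene {'mtx': array([[401.53399118,   0.        , 320.18020414],
       [  0.        , 401.53399118, 195.64080242],
       [  0.        ,   0.        ,   1.        ]]), 'R': array([[ 0.08964935,  0.99594176,  0.00793712],
       [ 0.67941853, -0.05532667, -0.73166209],
       [-0.7282537 ,  0.07098566, -0.68162129]]), 't': array([-0.39453107, -0.28830529,  1.24387452])}
top {'mtx': array([[366.82671925,   0.        , 328.95973663],
       [  0.        , 366.82671925, 204.16626281],
       [  0.        ,   0.        ,   1.        ]]), 'R': array([[ 8.47780788e-04, -9.99865680e-01,  1.63677562e-02],
       [-9.90578392e-01, -3.08115306e-03, -1.36912222e-01],
       [ 1.36944264e-01, -1.60974740e-02, -9.90447949e-01]]), 't': array([0.34117056, 0.50012177, 0.82217049])}
```

View pics/top0.png

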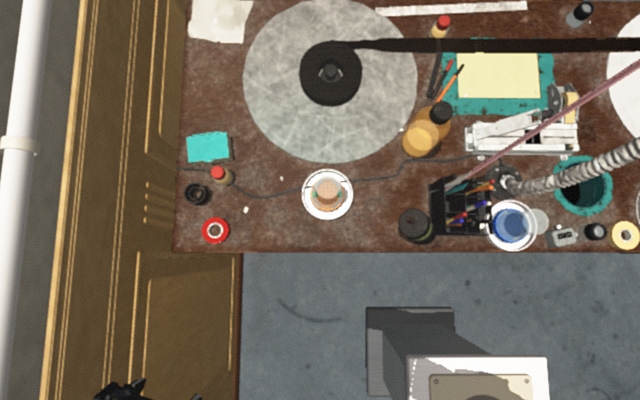

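View pics/scene0.png

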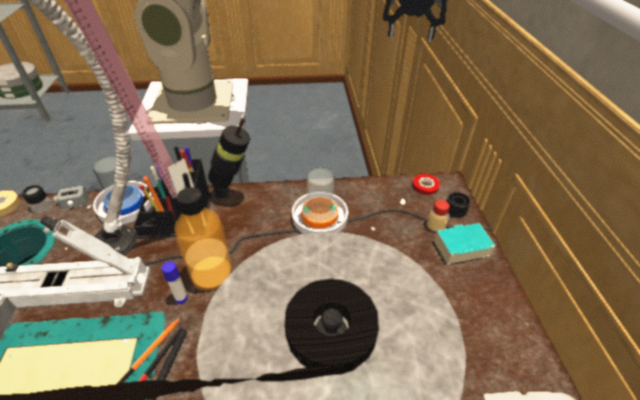

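The orange shaker in its dish is at about (327,193) in the top view and (320,212) in the scene view. The blue one is at (511,225) in the top view. I'll triangulate the dish and check the height of the black disc.

```bash
cat > h.py <<'E'
import numpy as np, cv2
from workcell import *
def ray(n,u,v):
    p=camera_params(n);R,t=p["R"],p["t"]
    d=R.T@np.linalg.inv(p["mtx"])@np.array([u,v,1.]);return -R.T@t,d
def onz(n,u,v,z):
    c,d=ray(n,u,v);return c+d*(z-c[2])/d[2]
def tri(a,b):
    (c1,d1),(c2,d2)=ray("top",*a),ray("scene",*b)
    s=np.linalg.lstsq(np.c_[d1,-d2],c2-c1,rcond=None)[0]
    p,q=c1+d1*s[0],c2+d2*s[1];return (p+q)/2,np.linalg.norm(p-q)
def proj(n,X):
    p=camera_params(n);x=p["mtx"]@(p["R"]@np.array(X)+p["t"]);return (x[:2]/x[2]).round(1)
E
python3 - <<'E'
from h import *
T=cv2.imread("pics/top0.png");S=cv2.imread("pics/scene0.png")
a=cv2.resize(T[155:235,280:380],None,fx=5,fy=5,interpolation=3)
b=cv2.resize(S[150:250,270:370],None,fx=4,fy=4,interpolation=3)
cv2.imwrite("pics/c0.png",np.hstack([cv2.resize(a,(400,320)),b[:320]]))
print("disc",tri((330,73),(331,322)),"dish",tri((327,193),(320,214)))
for n,I,c in(("top",T,(327,193)),("scene",S,(320,214))):
    m=((I.min(2)>150)).astype(np.uint8)
    k=np.zeros_like(m);cv2.circle(k,c,36,1,-1);m*=k
    cs=max(cv2.findContours(m,0,1)[0],key=cv2.contourArea)
    e=cv2.fitEllipse(cv2.convexHull(cs));print(n,e,onz(n,*e[0],.024))
E
```

```text
disc (array([0.81004461, 0.34021319, 0.05769517]), np.float64(0.0003332723099244707)) dish (array([0.52850051, 0.34731512, 0.01592041]), np.float64(0.0014552988044973702))
top ((326.77569580078125, 193.84938049316406), (51.14896011352539, 51.71533203125), 108.45600891113281) [0.52503245 0.34720351 0.024     ]
scene ((319.89495849609375, 220.51771545410156), (59.7214241027832, 61.99787902832031), 108.85906219482422) [0.55558267 0.34533239 0.024     ]
```

View pics/c0.png

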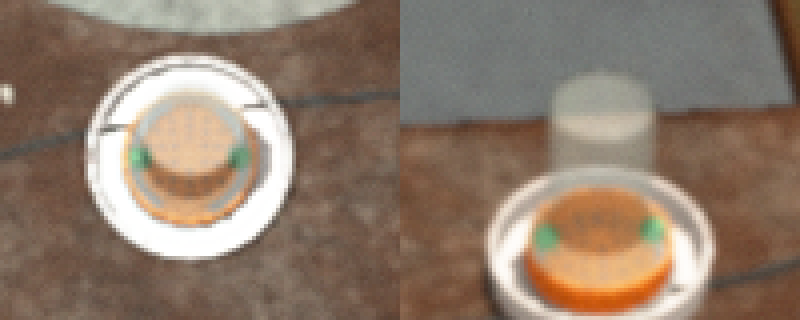

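```bash
cat >> h.py <<'E'
from scipy.spatial.transform import Rotation as Ro
def go(X):
    o=get_obs();r=Ro.from_quat(o["ee_rot"]);d=r.inv().apply(np.array(X)-o["position"])
    print("t",round(o["clock"],2),"pos",o["position"].round(4),"yaw tool y",r.apply([0,1,0]).round(3),"z",r.apply([0,0,1]).round(3),"units",(d/.04).round(2),"j",np.round(o["joint_pos"],2),"F",np.round(o["ft_force"],1),"w",o["grip_width"])
E
python3 - <<'E'
from h import *
print(onz("top",328.2,189,.124),onz("scene",321.2,176.8,.124))
print(onz("scene",320.2,200,.024+.012), proj("scene",(.525,.347,.124)),proj("top",(.525,.347,.124)))
go((.525,.347,.20))
E
```

```text
[0.51858762 0.3452702  0.124     ] [0.53126525 0.34936191 0.124     ]
[0.50563883 0.35038025 0.036     ] [319.7 174.8] [327.4 186. ]
t 0.1 pos [0.1634 0.6029 0.2306] yaw tool y [ 0.262  0.965 -0.001] z [-0.    -0.001 -1.   ] units [-10.4   -3.81   0.77] j [-1.33  0.33 -0.06  1.46  0.02  1.35 -0.09] F [ 0.9  0.5 -0. ] w 0.999157891359737
```

The centre is near (0.525, 0.347). I'll move above it now.

{"api": "carry_out", "payload": {"commands": [[[-0.65,-0.238,0.048,0,0,0],[-0.65,-0.238,0.048,0,0,0],[-0.65,-0.238,0.048,0,0,0],[-0.65,-0.238,0.048,0,0,0],[-0.65,-0.238,0.048,0,0,0],[-0.65,-0.238,0.048,0,0,0],[-0.65,-0.238,0.048,0,0,0],[-0.65,-0.238,0.048,0,0,0],[-0.65,-0.238,0.048,0,0,0],[-0.65,-0.238,0.048,0,0,0],[-0.65,-0.238,0.048,0,0,0],[-0.65,-0.238,0.048,0,0,0],[-0.65,-0.238,0.048,0,0,0],[-0.65,-0.238,0.048,0,0,0],[-0.65,-0.238,0.048,0,0,0],[-0.65,-0.238,0.048,0,0,0],[0,0,0,0,0,0],[0,0,0,0,0,0]]], "hand": -1, "force": 40}}

```text
clock: 1.6
position: [0.5263, 0.3456, 0.1999]
ee_rot: [0.134, 0.991, -0.001, -0.0]
ft_force: [-0.6, 0.7, -0.1]
grip_width: 0.999
grasp_force: 0.0
```

Run:
```python
from h import *
go((.525,.347,.074))
T=camera("top")[:,:,::-1];S=camera("scene")[:,:,::-1]
cv2.imwrite("pics/c1.png",np.hstack([cv2.resize(T[135:235,270:390],None,fx=3.3,fy=3.3,interpolation=3)[:330],cv2.resize(S[140:240,260:380],None,fx=3.3,fy=3.3,interpolation=3)[:330]]))
```

```text
t 1.6 pos [0.5263 0.3456 0.1999] yaw tool y [ 0.265  0.964 -0.001] z [-0.001 -0.001 -1.   ] units [0.04 0.03 3.15] j [-0.79  0.36  0.17  1.5  -0.06  1.29  0.69] F [-0.6  0.7 -0.1] w 0.9993328819235245
```

View pics/c1.png

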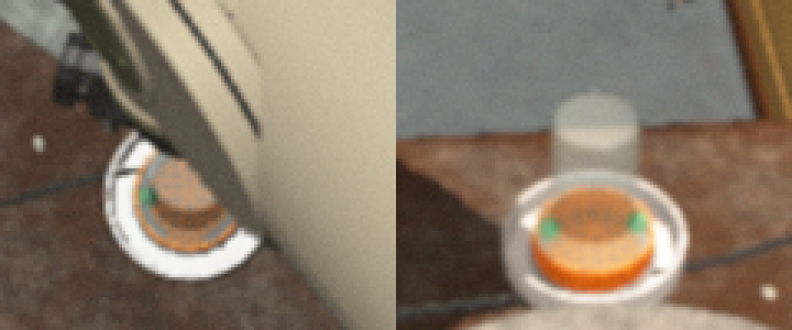

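The arm covers part of the top view, and the fingertips are cut off by the crop edge. I'll check the alignment in the full scene view.

Run:
```python
from h import *
for d in (-.057,0,.057):
  for z in (.2,.274): print(d,z,proj("scene",(.526+.265*d,.346+.964*d,z)),proj("top",(.526+.265*d,.346+.964*d,z)))
S=camera("scene")[:,:,::-1].copy()
cv2.imwrite("pics/s2.png",cv2.resize(S[60:260,200:460],None,fx=3,fy=3,interpolation=3))
```

```text
-0.057 0.2 [289.8 140.6] [357.6 185.9]
-0.057 0.274 [287.9 105.9] [361.8 177.7]
0 0.2 [319.5 144. ] [328.4 177.9]
0 0.274 [319.8 109.1] [329.  168.8]
0.057 0.2 [349.9 147.4] [299.3 170. ]
0.057 0.274 [352.4 112.4] [296.5 159.9]
```

View pics/s2.png

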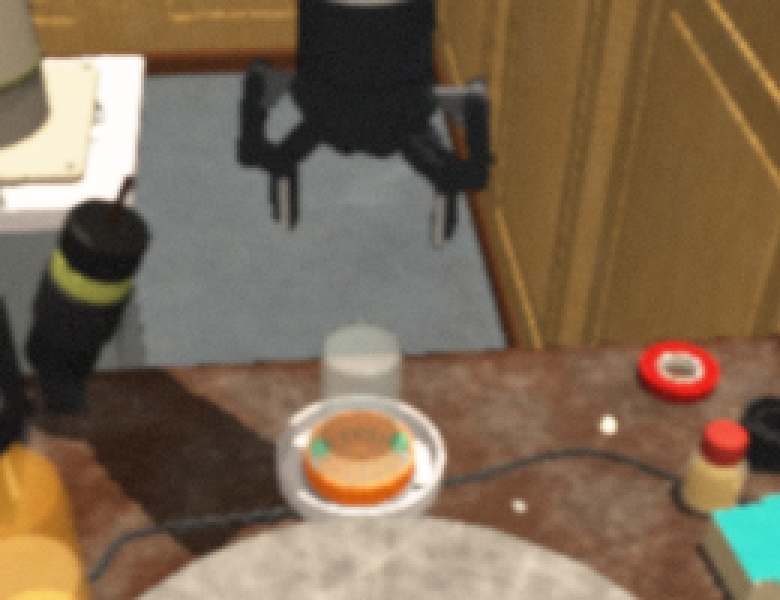

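The gripper is centred over the shaker: finger tips at about (296,136) and (348,142), shaker end at (321,175). Next I descend and grip.

{"api": "carry_out", "payload": {"commands": [[[0,0,0.3,0,0,0],[0,0,0.3,0,0,0],[0,0,0.3,0,0,0],[0,0,0.3,0,0,0],[0,0,0.3,0,0,0],[0,0,0.3,0,0,0],[0,0,0.3,0,0,0],[0,0,0.3,0,0,0],[0,0,0.3,0,0,0],[0,0,0.3,0,0,0],[0,0,0.15,0,0,0],[0,0,0,0,0,0],[0,0,0,0,0,0]]]}}

```text
clock: 2.83
position: [0.5253, 0.3473, 0.0745]
ee_rot: [0.132, 0.991, -0.0, -0.0]
ft_force: [-0.9, -0.4, 0.4]
grip_width: 1.002
grasp_force: 0.0
```

{"api": "carry_out", "payload": {"commands": [[[0,0,0,0,0,0],[0,0,0,0,0,0],[0,0,0,0,0,0],[0,0,0,0,0,0],[0,0,0,0,0,0],[0,0,0,0,0,0],[0,0,0,0,0,0],[0,0,0,0,0,0],[0,0,0,0,0,0],[0,0,0,0,0,0],[0,0,0,0,0,0],[0,0,0,0,0,0]]], "hand": 1, "force": 40}}

```text
clock: 3.83
position: [0.5258, 0.3474, 0.0763]
ee_rot: [0.132, 0.991, 0.001, 0.001]
ft_force: [-1.6, -3.0, 7.4]
grip_width: 0.75
grasp_force: 42.7
```

{"api": "carry_out", "payload": {"commands": [[[0,0,0,0,0,-0.95],[0,0,0,0,0,-0.95],[0,0,0,0,0,-0.95],[0,0,0,0,0,-0.95],[0,0,0,0,0,-0.95],[0,0,0,0,0,-0.95],[0,0,0,0,0,-0.95],[0,0,0,0,0,-0.95],[0,0,0,0,0,-0.95],[0,0,0,0,0,-0.95],[0,0,0,0,0,-0.95],[0,0,0,0,0,-0.95],[0,0,0,0,0,-0.95],[0,0,0,0,0,0],[0,0,0,0,0,0]]]}}

```text
clock: 5.08
position: [0.5258, 0.3481, 0.0762]
ee_rot: [-0.491, 0.871, 0.0, 0.001]
ft_force: [-1.0, 0.5, 6.4]
grip_width: 0.746
grasp_force: 43.4
```

Run:
```python
from h import *
go((.525,.347,.074));print(get_obs()["torque"])
```

```text
t 5.08 pos [0.5258 0.3481 0.0762] yaw tool y [-0.856  0.518 -0.   ] z [ 0.002  0.002 -1.   ] units [0.04 0.   0.05] j [-0.59  0.47 -0.08  1.61  0.04  1.06  1.91] F [-1.   0.5  6.4] w 0.7456821092020315
[0.20428589 0.53951589 0.10972046]
```

It turned 1.29 rad counter-clockwise. I'll lift gently.

{"api": "carry_out", "payload": {"commands": [[[0,0,-0.1,0,0,0],[0,0,-0.15,0,0,0],[0,0,-0.15,0,0,0],[0,0,-0.2,0,0,0],[0,0,-0.2,0,0,0],[0,0,-0.2,0,0,0],[0,0,-0.2,0,0,0],[0,0,-0.2,0,0,0],[0,0,-0.2,0,0,0],[0,0,-0.2,0,0,0],[0,0,-0.2,0,0,0],[0,0,-0.2,0,0,0],[0,0,0,0,0,0],[0,0,0,0,0,0],[0,0,0,0,0,0],[0,0,0,0,0,0]]]}}

```text
clock: 6.42
position: [0.5249, 0.3472, 0.1619]
ee_rot: [-0.492, 0.871, -0.0, -0.001]
ft_force: [0.0, -0.5, -1.2]
grip_width: 0.75
grasp_force: 43.8
```

Run:
```python
from h import *
go((.51,.467,.16))
S=camera("scene")[:,:,::-1].copy()
cv2.imwrite("pics/s3.png",cv2.resize(S[60:260,200:460],None,fx=3,fy=3,interpolation=3))
```

```text
t 6.42 pos [0.5249 0.3472 0.1619] yaw tool y [-0.857  0.516  0.   ] z [-0.001 -0.001 -1.   ] units [-2.37  1.87  0.05] j [-0.59  0.39 -0.08  1.54  0.03  1.22  1.92] F [ 0.  -0.5 -1.2] w 0.7499931748736743
```

View pics/s3.png

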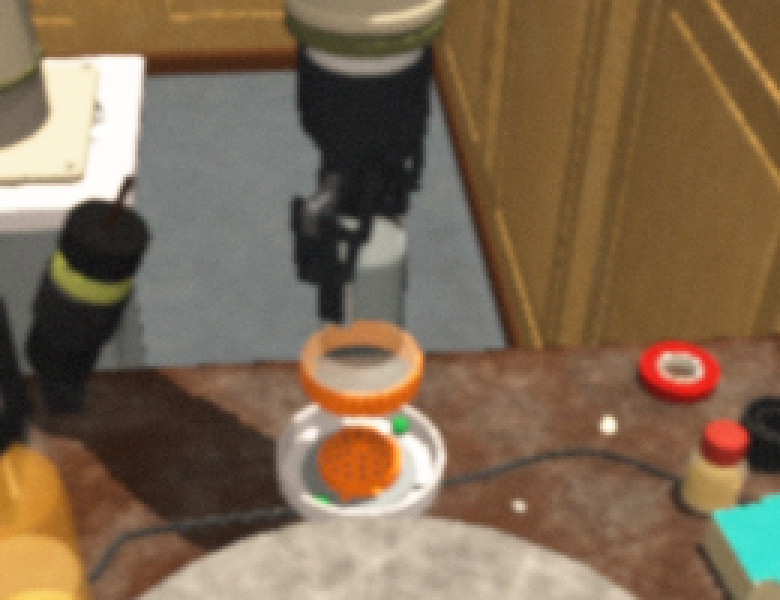

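The shaker is off and both balls are in the dish, at crop (400,425) and (322,498). Next I carry it sideways.

{"api": "carry_out", "payload": {"commands": [[[-0.1,0.08,0,0,0,0],[-0.2,0.16,0,0,0,0],[-0.27,0.21,0,0,0,0],[-0.3,0.24,0,0,0,0],[-0.3,0.24,0,0,0,0],[-0.3,0.24,0,0,0,0],[-0.3,0.24,0,0,0,0],[-0.3,0.23,0,0,0,0],[-0.2,0.15,0,0,0,0],[-0.1,0.08,0,0,0,0],[0,0,0,0,0,0],[0,0,0,0,0,0],[0,0,0,0,0,0]]]}}

```text
clock: 7.55
position: [0.5106, 0.4662, 0.1626]
ee_rot: [-0.491, 0.871, -0.0, -0.0]
ft_force: [0.0, -0.4, -2.0]
grip_width: 0.748
grasp_force: 43.8
```

{"api": "carry_out", "payload": {"commands": [[[0,0,0.2,0,0,0],[0,0,0.3,0,0,0],[0,0,0.3,0,0,0],[0,0,0.3,0,0,0],[0,0,0.3,0,0,0],[0,0,0.2,0,0,0],[0,0,0.2,0,0,0],[0,0,0.1,0,0,0],[0,0,0.1,0,0,0],[0,0,0.1,0,0,0],[0,0,0,0,0,0],[0,0,0,0,0,0],[0,0,0,0,0,0]]]}}

```text
clock: 8.63
position: [0.5103, 0.4674, 0.0791]
ee_rot: [-0.492, 0.871, 0.0, 0.0]
ft_force: [-0.1, 0.4, -1.4]
grip_width: 0.746
grasp_force: 43.8
```

Run:
```python
from h import *
go((.51,.467,.068))
S=camera("scene")[:,:,::-1].copy()
cv2.imwrite("pics/s4.png",cv2.resize(S[60:260,240:500],None,fx=3,fy=3,interpolation=3))
```

```text
t 8.63 pos [0.5103 0.4674 0.0791] yaw tool y [-0.856  0.516 -0.   ] z [ 0.001  0.001 -1.   ] units [0.01 0.   0.28] j [-0.73  0.59 -0.11  1.42  0.06  1.13  1.75] F [-0.1  0.4 -1.4] w 0.7463078676008751
```

View pics/s4.png

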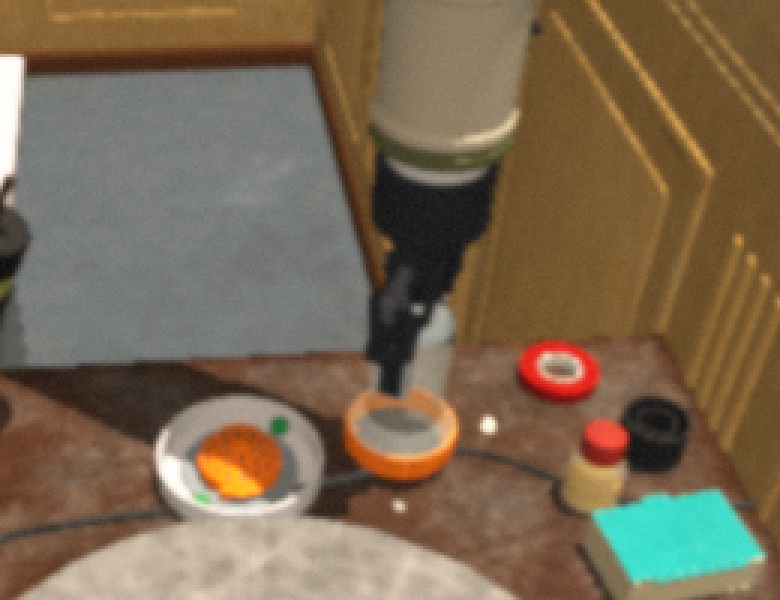

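Both balls are still in the dish, at crop (280,427) and (203,497). The shaker hangs upright over the spot, with its collar at crop (401,435). I'll lower the last centimetre slowly.

{"api": "carry_out", "payload": {"commands": [[[0,0,0.05,0,0,0],[0,0,0.05,0,0,0],[0,0,0.05,0,0,0],[0,0,0.05,0,0,0],[0,0,0.03,0,0,0],[0,0,0.03,0,0,0],[0,0,0,0,0,0],[0,0,0,0,0,0]]]}}

```text
clock: 9.35
position: [0.5101, 0.4673, 0.0685]
ee_rot: [-0.492, 0.871, 0.0, 0.0]
ft_force: [-1.2, -1.0, 2.1]
grip_width: 0.749
grasp_force: 44.2
```

It's touching the worktop (Fz rose by about 3.5 N), so I'll release.

{"api": "carry_out", "payload": {"commands": [[[0,0,0.02,0,0,0],[0,0,0,0,0,0],[0,0,0,0,0,0]]]}}

```text
clock: 9.6
position: [0.5102, 0.4673, 0.0684]
ee_rot: [-0.492, 0.871, 0.0, 0.0]
ft_force: [-2.4, -3.4, 7.2]
grip_width: 0.748
grasp_force: 44.9
```

{"api": "carry_out", "payload": {"commands": [[[0,0,0,0,0,0],[0,0,0,0,0,0],[0,0,0,0,0,0],[0,0,0,0,0,0],[0,0,0,0,0,0],[0,0,0,0,0,0],[0,0,0,0,0,0],[0,0,0,0,0,0],[0,0,0,0,0,0],[0,0,0,0,0,0]]], "hand": -1}}

```text
clock: 10.43
position: [0.5101, 0.4672, 0.0674]
ee_rot: [-0.492, 0.871, 0.0, 0.0]
ft_force: [0.1, -0.2, 0.3]
grip_width: 0.999
grasp_force: 0.0
```

{"api": "carry_out", "payload": {"commands": [[[0,0,-0.1,0,0,0],[0,0,-0.2,0,0,0],[0,0,-0.3,0,0,0],[0,0,-0.4,0,0,0],[0,0,-0.4,0,0,0],[0,0,-0.4,0,0,0],[0,0,-0.4,0,0,0],[0,0,-0.4,0,0,0],[0,0,-0.4,0,0,0],[0,0,-0.3,0,0,0],[0,0,0,0,0,0],[0,0,0,0,0,0],[0,0,0,0,0,0]]]}}

```text
clock: 11.52
position: [0.5098, 0.4669, 0.1986]
ee_rot: [-0.492, 0.871, -0.0, -0.001]
ft_force: [-0.5, 0.5, -0.5]
grip_width: 1.005
grasp_force: 0.0
```

Run:
```python
from h import *
go((.51,.467,.2))
S=camera("scene")[:,:,::-1].copy()
cv2.imwrite("pics/s5.png",cv2.resize(S[60:260,240:500],None,fx=3,fy=3,interpolation=3))
```

```text
t 11.52 pos [0.5098 0.4669 0.1986] yaw tool y [-0.857  0.516  0.   ] z [-0.001 -0.001 -1.   ] units [-0.01 -0.   -0.03] j [-0.74  0.5  -0.11  1.3   0.05  1.35  1.76] F [-0.5  0.5 -0.5] w 1.0050671744959379
```

View pics/s5.png

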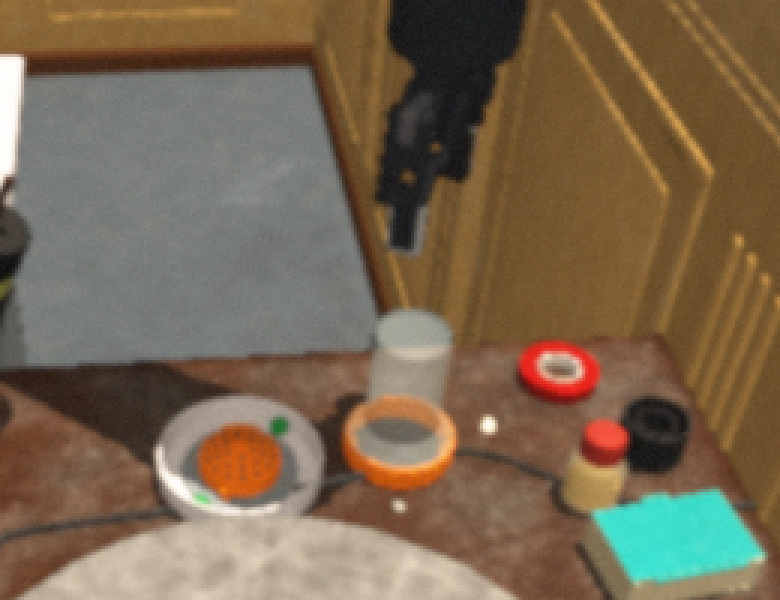

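The shaker stands upright on the worktop with its collar at crop (400,442). Both balls are in the dish at crop (280,427) and (203,497), and the gripper is clear.

```bash
python3 -c "from workcell import hand_in;print(hand_in())"
```

```text
the job is handed in; nothing more can be done
None
```

I handed the job in at about 11.6 s: the orange shaker was unscrewed and stands mouth down on the worktop beside the dish, both green balls are in the dish, and the gripper is clear; the hand-in call returned no verdict.

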